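Raise the spray booth's window to its mark

TASK

Open the spray booth for work: with the fingers beneath the lip of its sliding window, push the window up until the lip is level with the pointer clamped on the right-hand rail, and leave it standing there. Only push, do not grip the lip; leave the pointer and everything else on the bench and in the booth where it is.

Things in the scene. Friction and masses are not known exactly. Their poses are not given: they have to be found in the camera images.
- lip (a point): Aluminium lip on the lower edge of the booth's clear sliding window: shelf 330 mm long, 40 deep, 12 thick (its top 4 mm a rubber strip), square to the window, towards the robot. Point: its middle in length, depth and thickness (underside 6 below, front edge 20 out along -x, window face 20 in). Own x: into the booth, 40 deg below level; y: along the lip, to the robot's left; z: up the slope on which it slides, 50 deg above level.
- sash (a joint): How far the window is slid up its slope, in m: 0 fully down, 0.22 fully up; starts at 0 to 0.04. A hidden counterweight balances it, so it stays wherever it is left; sliding it takes about 3 to 6 N along the slope. Beneath the lip the front is open for 50 mm plus this value (along the slope), down to the booth's sill: room for fingers.
- pointer (a point): The mark: steel pointer, 6 mm thick, on a dark clamp (22 x 36 x 30 mm, black thumbscrew) on the booth's right-hand (robot's -y side) sloping rail. This point is its tip, just past the lip's right-hand end, 168 mm from the lip's middle; axes parallel to the lip's. The lip is level with it when both have the same place along the shared z axis. Held by friction only; leave it.
- booth: Bench spray booth, fixed: aluminium frame with clear panels, front leaning away from the robot, 430 wide, 370 deep, 400 mm tall, front sill 50 mm high. Origin: centre of its underside, on the bench; own x to its back, own y to the robot's left. Two sloping front rails, 30 mm square, 200 mm either side of its middle.
- can: white aerosol can, upright, 56 mm across, 170 mm tall, standing in front of the booth's left end; origin under its centre. To be left alone.
- jar: glass jar with a steel cap, 64 mm across, 75 mm tall, standing in front of the booth's right end; origin under its centre. To be left alone.
- model: small model of glued greyboard pieces, 80 x 100 x 74 mm, standing inside the booth; origin under its centre. To be left alone.
- angle: folded greyboard piece, 100 x 70 mm, 64 mm tall, standing on the bench to the right of the booth; origin under its centre. To be left alone.
- screwdriver: screwdriver lying on the bench between robot and booth; origin under its middle. To be left alone.
- brush: brush lying on the bench between robot and booth; origin under its middle. To be left alone.
- mug: white mug, 76 mm across, 90 mm tall, on the bench to the left of the booth; origin under its centre. To be left alone.

How it is judged:
By the outcome, as a careful person would: the job done as asked, in the order asked, and still so for the second after the job is handed in, with the robot touching nothing.
It also fails if it takes over 38 s, if anything falls off the work surface, if the arm or the gripper's body presses on something with over 40 N, if the wrist force passes 120 N, or if a joint passes its speed limit or range.

ROBOT

A 7-joint arm with a two-finger parallel gripper is mounted at the origin on the work surface. World frame = base frame: x ahead of the robot, y to its left, z up, the work surface at z = 0. Lengths are in m, angles in rad, forces in N, time in s.
With the tool pointing down it reaches from about 0.35 to 0.775 m from the base axis. Payload 3.1 kg.
Tool frame: the origin (TCP) lies at the very end of the fingers, on their centre line; the grasp point (between the pads) lies 19 mm behind it; z points along the fingers, y is the line along which they close (so a half turn about z gives the same grasp; the last joint's range is limited). The gripper opens to 85 mm and grips with 20 to 120 N. Pads are 22 mm wide; open, the fingers measure 114 mm over their backs; the gripper's body (76 mm by 85 mm) begins 54 mm behind the grasp point. The pads swing forward as they close: fully open they stand 13 mm farther back than shut.
Start: joints at [1.116, 0.311, 0.014, 1.512, -0.004, 1.319, -0.027], TCP at [0.221, -0.504, 0.231] pointing down, gripper open.
Joint ranges: [-2.7, 2.7], [-0.3, 1.91], [-1.27, 1.3], [0.12, 2.57], [-1.44, 4.58], [0.2, 2.03], [-3.05, 3.05]. Speed limits (rad/s): [2.79, 2.79, 3.14, 3.14, 3.14, 3.14, 3.14].

INTERFACE

Orientations are given as a unit quaternion [x, y, z, w].
In Python, from rig import robot, eyes gives the robot as it stands. Calls block until the motion is done:
- robot.move_pose(position, orientation): joint-space move of the TCP to a pose.
- robot.servo_line(position, max_speed=0.15, ori=None): straight line of the TCP; ori=None keeps the orientation; max_speed is the mean speed in m/s.
- robot.move_j(angles): joint-space move.
- robot.gripper_to(opening, grasp_force=None): opening from 0.0 (shut) to 1.0 (fully open); grasp_force is the grip in N (None keeps the last); returns when the fingers have stopped.
- robot.sleep(seconds).
- robot.inverse_kinematics(position, orientation): joint angles nearest the present ones, or None.
- robot.get_state(): the state.
- eyes.read_camera(name): name is "side" or "top" or "wrist"; returns (picture, depth): 384x512x3 uint8, red, green, blue; 384x512 float32, m along the optical axis (not along the pixel's ray), 0 where there is no reading.
- eyes.calibration(name): a dict with "fov_y" (degrees; the focal length in pixels is half the picture's height over the tangent of half this angle, whatever the lens; pixels are square), "cx", "cy" (the principal point, pixels), "distortion" ([k1, k2, p1, p2, k3] as OpenCV has them; the pictures are not rectified), "eye" and "orientation" of the camera in the world; the wrist camera has in their place "hand_eye" (4x4, takes a point from camera to tool coordinates, whose origin is the TCP and whose axes are the flange's). Camera axes: x right, y down, z forward; pixel columns grow to the right and rows downward; lengths in m; the calibration is good to about 2 mm. A picture is of the moment at which its call begins: read the wrist's pose just before it. calibration takes no time and is no camera call.
A pose or a line that the arm cannot do raises robot.IKError and nothing moves.
- robot.close_job(): hands the job in; it is judged then, once.
The state is a dict: "clock": time; "q": joint angles; "qd": joint speeds; "joint_torque": joint torques, N m; "tcp_pos": TCP position; "tcp_rot": TCP orientation; "force": force on the tool from outside, world axes, zero at the start; "torque": the same for the moment, N m; "gripper_width": opening from 0.0 (shut) to 1.0 (fully open); "finger_force": force on a finger pad.
Only numpy, scipy, OpenCV 4.12 (cv2) and the standard library are available. Lean on these libraries where they do the work, as an engineer would, in place of code of your own. Each camera call takes 0.05 s, during which the arm holds its last target. There are 200 camera calls.

## Working session

There is one attempt and no reset: what is moved stays moved. The work goes in short steps, each a Python script; the robot and the scene stay as the last script left them, time stands still between calls to the robot, and variables do not carry over. Pictures are saved under pics/ and viewed, at most 10 in all, crops included, and the job is handed in when it is done.

```bash
mkdir -p pics; ls; cat > h.py <<'E'
import numpy as np, cv2
from scipy.spatial.transform import Rotation as R
from rig import robot, eyes
def cam(n,st=None):
    c=eyes.calibration(n); f=192/np.tan(np.radians(c["fov_y"])/2)
    K=np.array([[f,0,c["cx"]],[0,f,c["cy"]],[0,0,1.]])
    if n=="wrist":
        H=np.array(c["hand_eye"]); T=np.eye(4); T[:3,:3]=R.from_quat(st["tcp_rot"]).as_matrix(); T[:3,3]=st["tcp_pos"]; M=T@H
    else:
        M=np.eye(4); M[:3,3]=c["eye"]; o=np.array(c["orientation"]); M[:3,:3]=R.from_quat(o).as_matrix() if o.shape==(4,) else o
    return K,np.array(c["distortion"],float),M
def ray(px,K,d,M):
    u=cv2.undistortPoints(np.array(px,float).reshape(-1,1,2),K,d)[:,0]
    return np.c_[u,np.ones(len(u))]@M[:3,:3].T   # times depth + M[:3,3]
def pts(px,dep,K,d,M):
    return M[:3,3]+ray(px,K,d,M)*np.asarray(dep,float).reshape(-1,1)
def proj(P,K,d,M):
    C=(np.atleast_2d(P)-M[:3,3])@M[:3,:3]
    return cv2.projectPoints(C,np.zeros(3),np.zeros(3),K,d)[0][:,0]
E
python3 - <<'E'
from h import *
for n in("side","top"):
    p,d=eyes.read_camera(n); np.savez("pics/%s0.npz"%n,p=p,d=d)
    cv2.imwrite("pics/%s0.png"%n,cv2.resize(p[:,:,::-1],(800,600),interpolation=cv2.INTER_CUBIC))
    c=eyes.calibration(n); print(c)
print(robot.get_state())
E
```

```text
pics
{'fov_y': 45.722023212744524, 'cx': 255.30300222579527, 'cy': 185.28452927903763, 'distortion': array([0.02055856, 0.        , 0.        , 0.        , 0.        ]), 'eye': array([ 0.79362788, -1.15625777,  1.02166779]), 'orientation': array([ 0.89173263,  0.1072344 , -0.04170751, -0.43769187])}
{'fov_y': 56.730507716974905, 'cx': 253.51252271092372, 'cy': 192.27903907380576, 'distortion': array([-0.07884142,  0.        ,  0.        ,  0.        ,  0.        ]), 'eye': array([0.35143364, 0.00218217, 1.15282233]), 'orientation': array([-0.70052129,  0.70835112, -0.05887994,  0.06357497])}
{'clock': 0.1, 'q': array([ 1.11629623,  0.3116726 ,  0.01397956,  1.51289251, -0.0044019 ,
        1.31917699, -0.02718185]), 'qd': array([-2.18929325e-03, -2.80939841e-03,  2.62081265e-03, -4.78018698e-03,
        1.16667266e-03,  9.70716120e-05,  1.95693933e-03]), 'joint_torque': array([ 1.13359249e-03, -3.80853081e+01,  1.46829290e-01, -2.31240875e+01,
        1.21669690e-02,  8.15373554e-03, -1.58249316e-05]), 'tcp_pos': array([ 0.22040838, -0.5032023 ,  0.23031657]), 'tcp_rot': array([ 9.78763507e-01,  2.04989938e-01, -2.57769063e-04, -1.02750959e-03]), 'force': array([ 0.05970288, -0.29454762, -0.73500958]), 'torque': array([-0.02505903, -0.00416827,  0.00270163]), 'finger_force': 0.0, 'gripper_width': 1.0010344028652793}
```

View pics/side0.png

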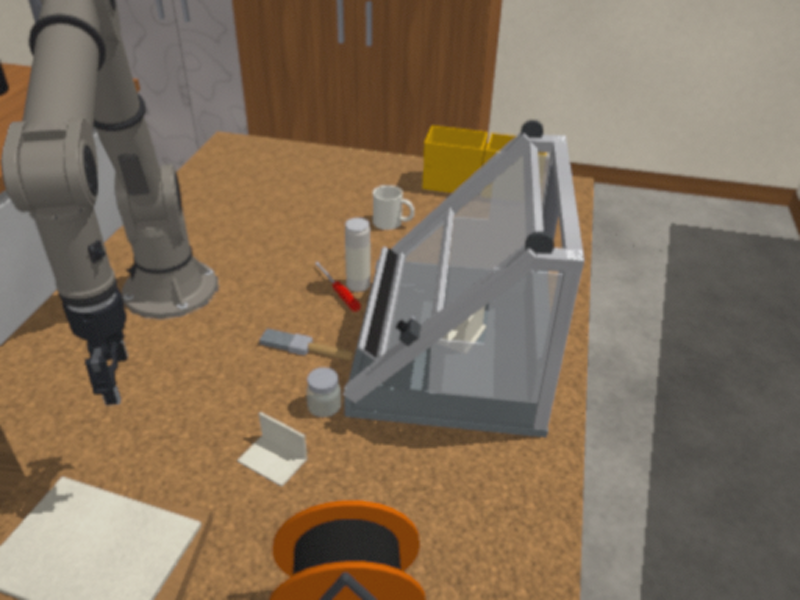

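View pics/top0.png

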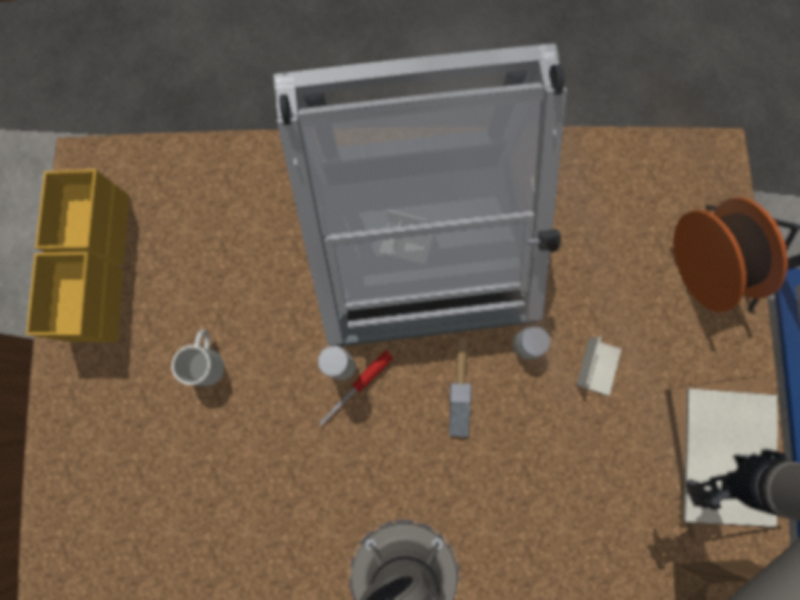

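The side view shows the booth's right rail running from (355,395) to (540,250), with the pointer clamp at (408,330) and the dark rubber strip of the lip at (380,300). In the top view the lip is the dark strip at (435,305), the clamp is at (548,240), the can at (335,362) and the jar at (533,343).

```bash
python3 - <<'E'
from h import *
S=np.load("pics/side0.npz"); T=np.load("pics/top0.npz")
a=cv2.resize(S["p"][150:280,215:345,::-1],(600,600),interpolation=cv2.INTER_CUBIC)
b=cv2.resize(T["p"][130:230,205:365,::-1],(800,500),interpolation=cv2.INTER_CUBIC)
cv2.imwrite("pics/sc.png",a); cv2.imwrite("pics/tc.png",b)
K,d,M=cam("top")
def f(n,D,px):
    K,d,M=cam(n)
    for u,v in px:
        z=D["d"][int(v),int(u)]; print(n,u,v,z,pts([[u,v]],[z],K,d,M)[0].round(3))
f("top",T,[(u/1.5625,v/1.5625) for u,v in [(355,305),(435,305),(515,297),(348,320),(435,313),(520,306),(350,300),(435,296),(520,290),(330,340),(545,318),(300,170),(550,130),(548,240),(535,240),(284,80),(550,50),(335,362),(533,343)]])
f("side",S,[(u/1.5625,v/1.5625) for u,v in [(355,395),(450,315),(530,255),(408,330),(387,260),(380,300),(372,340),(362,340),(380,270)]])
E
```

```text
top 227.2 195.2 1.0410944 [0.523 0.085 0.126]
top 278.4 195.2 1.0390784 [ 0.522 -0.065  0.127]
top 329.6 190.08 1.0349897 [ 0.534 -0.214  0.133]
top 222.72 204.8 1.0270312 [0.494 0.097 0.136]
top 278.4 200.32 1.026817 [ 0.505 -0.064  0.137]
top 332.8 195.84 1.0262318 [ 0.516 -0.222  0.138]
top 224.0 192.0 1.0452957 [0.534 0.095 0.124]
top 278.4 189.44 1.0464073 [ 0.539 -0.065  0.123]
top 332.8 185.6 1.055254 [ 0.551 -0.228  0.115]
top 211.2 217.6 1.0871729 [0.464 0.139 0.07 ]
top 348.8 203.52 1.1611743 [ 0.512 -0.304  0.   ]
top 192.0 108.8 0.85045636 [0.698 0.153 0.351]
top 352.0 83.2 0.8434307 [ 0.753 -0.233  0.366]
top 350.72 153.6 0.95019877 [ 0.615 -0.255  0.233]
top 342.4 153.6 0.9634881 [ 0.619 -0.236  0.22 ]
top 181.76 51.2 0.82348675 [0.822 0.172 0.4  ]
top 352.0 32.0 0.82680064 [ 0.867 -0.232  0.402]
top 214.4 231.68 0.9785093 [0.414 0.117 0.171]
top 341.12 219.52 1.0813224 [ 0.453 -0.259  0.071]
side 227.2 252.8 1.3096374 [ 0.525 -0.279  0.064]
side 288.0 201.6 1.1640425 [ 0.686 -0.264  0.276]
side 339.2 163.2 1.0809612 [ 0.797 -0.246  0.404]
side 261.12 211.2 1.1959312 [ 0.618 -0.27   0.235]
side 247.68 166.4 1.5269709 [0.502 0.054 0.135]
side 243.2 192.0 1.4199761 [ 0.521 -0.082  0.133]
side 238.08 217.6 1.3377771 [ 0.534 -0.192  0.125]
side 231.68 217.6 1.3225336 [ 0.519 -0.207  0.135]
side 243.2 172.8 1.4935725 [0.497 0.012 0.137]
```

View pics/sc.png

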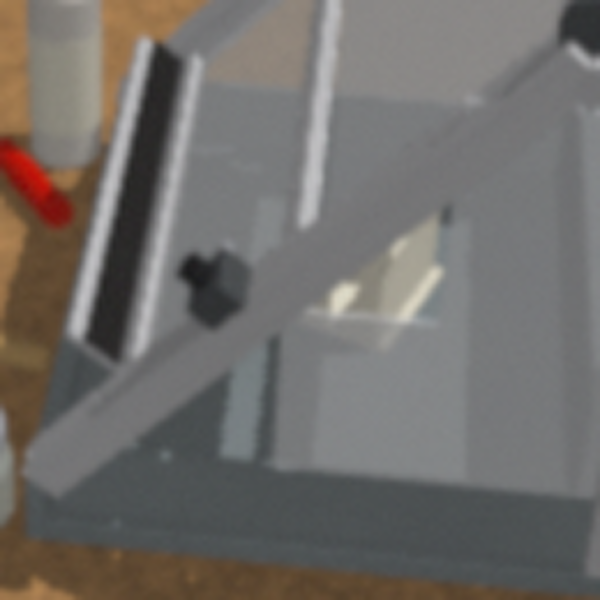

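View pics/tc.png

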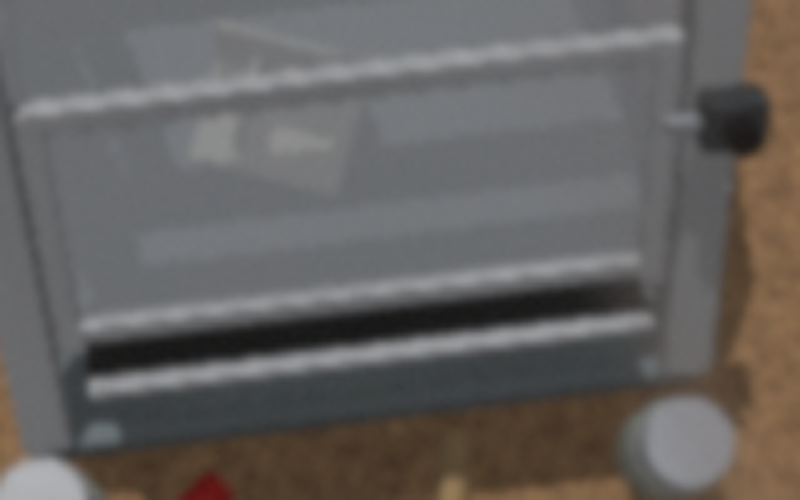

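```bash
python3 - <<'E'
from h import *
T=np.load("pics/top0.npz");D=T["d"]; K,d,M=cam("top")
vv,uu=np.mgrid[0:384,0:512]
P=pts(np.c_[uu.ravel(),vv.ravel()],D.ravel(),K,d,M).reshape(384,512,3)
def poly(c):
    m=np.zeros((384,512),np.uint8); cv2.fillPoly(m,[np.array(c,float).__truediv__(1.5625).round().astype(int)],1); return P[(m>0)&(D>0)]
L=poly([(335,325),(340,325),(304,150),(299,150)]); Rr=poly([(528,305),(538,305),(552,140),(546,140)])
for Q in (L,Rr):
    c=Q.mean(0); w=np.linalg.svd(Q-c)[2]; print(len(Q),c.round(4),w[0].round(3),w[2].round(3),np.sqrt(((Q-c)@w[2]).var()))
Q=np.r_[L,Rr]
c=Q.mean(0);n=np.linalg.svd(Q-c)[2][2]; r=np.abs((Q-c)@n); Q=Q[r<.006]; c=Q.mean(0);n=np.linalg.svd(Q-c)[2][2]
print("plane",n,c,np.degrees(np.arctan2(n[1],n[0])))
tc=lambda u,v:(205+u/5,130+v/5)
g=T["p"].astype(int).sum(2)
# lip front edge: bright ridge below the dark strip per column
E=[]
for u in range(226,332,3):
    v0=int(207-(u-223)*12/110); col=g[v0-5:v0+6,u]; k=v0-5+int(col.argmax()); E.append(P[k,u])
E=np.array(E); k=np.polyfit(E[:,1],E[:,0],1); print("edge yaw",np.degrees(np.arctan(-k[0])),E[[0,-1]].round(4),"z",np.median(E[:,2]),E[:,2].std())
for v in range(151,157):
    print(v,[tuple(P[v,u].round(3)) for u in range(336,346,2)],g[v,334:347])
E
```

```text
561 [0.6167 0.1362 0.2376] [-0.634 -0.074 -0.769] [-0.112  0.994 -0.003] 0.0031171050706707997
633 [ 0.6356 -0.2444  0.2252] [-0.638 -0.07  -0.767] [ 0.214  0.94  -0.264] 0.0047160666020142515
plane [ 0.76554091  0.06637625 -0.63995414] [ 0.6347464  -0.16909625  0.22949402] 4.955439602800108
edge yaw 6.246917437252768 [[ 0.4872  0.0877  0.1377]
 [ 0.521  -0.216   0.1411]] z 0.13692403548063647 0.002060477145312422
151 [(np.float64(0.631), np.float64(-0.222), np.float64(0.206)), (np.float64(0.63), np.float64(-0.227), np.float64(0.208)), (np.float64(0.63), np.float64(-0.233), np.float64(0.207)), (np.float64(0.627), np.float64(-0.235), np.float64(0.219)), (np.float64(0.625), np.float64(-0.24), np.float64(0.223))] [304 302 312 317 320 309 287 274 276 269 224 175 163]
152 [(np.float64(0.629), np.float64(-0.223), np.float64(0.203)), (np.float64(0.629), np.float64(-0.229), np.float64(0.2)), (np.float64(0.629), np.float64(-0.234), np.float64(0.203)), (np.float64(0.626), np.float64(-0.237), np.float64(0.213)), (np.float64(0.623), np.float64(-0.24), np.float64(0.222))] [303 302 312 323 329 332
[... 760 characters left out ...]
4(0.622), np.float64(-0.224), np.float64(0.196)), (np.float64(0.615), np.float64(-0.223), np.float64(0.221)), (np.float64(0.614), np.float64(-0.228), np.float64(0.224)), (np.float64(0.614), np.float64(-0.233), np.float64(0.225)), (np.float64(0.614), np.float64(-0.239), np.float64(0.223))] [306 299 302 301 301 309 310 308 302 293 264 205 159]
156 [(np.float64(0.351), np.float64(0.002), np.float64(1.153)), (np.float64(0.613), np.float64(-0.224), np.float64(0.219)), (np.float64(0.612), np.float64(-0.229), np.float64(0.221)), (np.float64(0.618), np.float64(-0.24), np.float64(0.198)), (np.float64(0.614), np.float64(-0.241), np.float64(0.214))] [302 303 305 300 290 285 278 272 276 261 223 175 146]
```

```bash
cat >> h.py <<'E'
PSI=np.radians(6.3)
Bz=R.from_euler('z',PSI).as_matrix()
c4,s4=np.cos(np.radians(40)),np.sin(np.radians(40))
A=Bz@np.array([[c4,0,s4],[0,1,0],[-s4,0,c4]])   # columns: lip x,y,z in world
def W(a,b,s): return A@np.array([a,b,s])
def Q(pitch=40,flip=1,roll=0):  # tool z along own x at given pitch below level; tool y along +-lip y
    p=np.radians(pitch); z=np.array([np.cos(p),0,-np.sin(p)]); y=np.array([0,flip,0.]); x=np.cross(y,z)
    return R.from_matrix(Bz@np.c_[x,y,z]).as_quat()
E
python3 - <<'E'
from h import *
print(np.array(eyes.calibration("wrist")["hand_eye"]).round(3),eyes.calibration("wrist")["fov_y"])
for pt in (25,40,55):
  for fl in (1,-1):
    for nm,(a,s) in dict(look=(.12,.47),look2=(.17,.5),pre=(.24,.391),pre2=(.26,.391),inn=(.32,.391),end=(.32,.53)).items():
        q=robot.inverse_kinematics(W(a,-.1175,s),Q(pt,fl)); print(pt,fl,nm,W(a,-.1175,s).round(3),None if q is None else np.round(q,2))
E
```

```text
[[ 0.    -0.961 -0.278  0.071]
 [ 1.     0.    -0.     0.001]
 [ 0.    -0.278  0.961 -0.144]
 [ 0.     0.     0.     1.   ]] 65.02034530058839
25 1 look [ 0.405 -0.074  0.283] None
25 1 look2 [ 0.462 -0.067  0.274] None
25 1 pre [ 0.445 -0.069  0.145] None
25 1 pre2 [ 0.461 -0.067  0.132] None
25 1 inn [ 0.506 -0.062  0.094] None
25 1 end [ 0.595 -0.053  0.2  ] [ 1.22  0.32 -1.06  2.44  3.41  0.54 -1.42]
25 -1 look [ 0.405 -0.074  0.283] None
25 -1 look2 [ 0.462 -0.067  0.274] None
25 -1 pre [ 0.445 -0.069  0.145] None
25 -1 pre2 [ 0.461 -0.067  0.132] None
25 -1 inn [ 0.506 -0.062  0.094] None
25 -1 end [ 0.595 -0.053  0.2  ] [ 1.22  0.32 -1.06  2.44  3.41  0.54  1.72]
40 1 look [ 0.405 -0.074  0.283] None
40 1 look2 [ 0.462 -0.067  0.274] None
40 1 pre [ 0.445 -0.069  0.145] None
40 1 pre2 [ 0.461 -0.067  0.132] None
40 1 inn [ 0.506 -0.062  0.094] [ 1.27  0.37 -1.06  2.54  3.28  0.39 -1.23]
40 1 end [ 0.595 -0.053  0.2  ] [ 0.37  0.06 -0.17  2.27  4.57  0.23 -2.79]
40 -1 look [ 0.405 -0.074  0.283] None
40 -1 look2 [ 0.462 -0.067  0.274] None
40 -1 pre [ 0.445 -0.069  0.145] None

[... 340 characters left out ...]
 [-0.26 -0.17  0.51  2.43 -0.43  0.32  2.33]
55 1 pre2 [ 0.461 -0.067  0.132] [-0.33 -0.11  0.58  2.43 -0.59  0.28  2.47]
55 1 inn [ 0.506 -0.062  0.094] [ 0.21  0.11  0.01  2.36 -1.15  0.21  2.99]
55 1 end [ 0.595 -0.053  0.2  ] [ 0.13  0.08  0.02  2.05 -0.36  0.44  2.11]
55 -1 look [ 0.405 -0.074  0.283] None
55 -1 look2 [ 0.462 -0.067  0.274] [ 0.67 -0.27 -0.3   2.16 -0.51  0.75 -0.81]
55 -1 pre [ 0.445 -0.069  0.145] [ 0.74 -0.12 -0.4   2.4  -0.83  0.41 -0.43]
55 -1 pre2 [ 0.461 -0.067  0.132] [ 0.71 -0.06 -0.41  2.4  -0.85  0.34 -0.42]
55 -1 inn [ 0.506 -0.062  0.094] [ 0.21  0.11  0.01  2.36 -1.15  0.21 -0.15]
55 -1 end [ 0.595 -0.053  0.2  ] [ 0.62  0.11 -0.51  2.03 -0.21  0.43 -1.16]
```

```bash
python3 - <<'E'
from h import *
robot.gripper_to(0.0,20)
robot.move_pose(W(.16,-.15,.50),Q(58,-1))
st=robot.get_state(); p,d=eyes.read_camera("wrist"); np.savez("pics/w1.npz",p=p,d=d,tp=st["tcp_pos"],tr=st["tcp_rot"])
cv2.imwrite("pics/w1.png",cv2.resize(p[:,:,::-1],(800,600),interpolation=cv2.INTER_CUBIC))
print(st["clock"],st["q"].round(2),st["tcp_pos"].round(3),st["force"].round(1))
E
```

```text
2.5667 [ 0.87 -0.24 -0.4   2.08 -0.51  0.85 -0.74] [ 0.458 -0.102  0.28 ] [-0.5 -0.  -1.2]
```

View pics/w1.png

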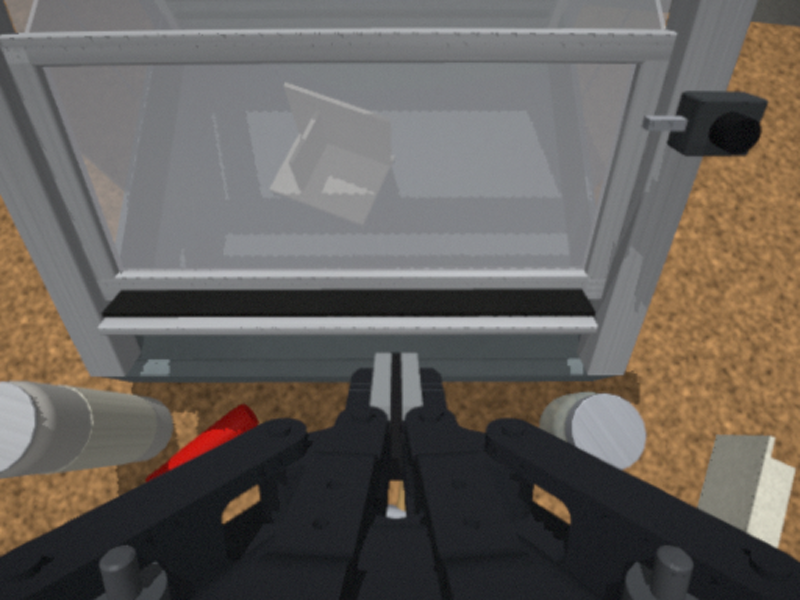

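The wrist view shows the lip's front face from (102,324) to (597,324), with the rubber strip above it at rows 290–316. The pointer tip is at (645,122), and the fingertips are free at (395,360).

```bash
python3 - <<'E'
from h import *
w=np.load("pics/w1.npz"); D=w["d"]; K,d,M=cam("wrist",dict(tcp_pos=w["tp"],tcp_rot=w["tr"]))
g=w["p"].sum(2,dtype=int)
def own(u,v):
    z=D[v,u]; return (pts([[u,v]],[z],K,d,M)[0]@A*1000).round(1), g[v,u]
for u in (90,160,224,300,360):
    print("lip u",u)
    for v in range(184,216,2): print(v,*own(u,v))
for u in (412,415,418,422,426,430):
    print("ptr u",u,[(v,*own(u,v)) for v in range(73,85)])
E
```

```text
lip u 90
184 [326.1  30.3 428.2] 353
186 [321.7  28.3 428.4] 141
188 [318.7  27.1 427.7] 91
190 [316.   26.1 426.9] 95
192 [310.3  23.2 428.2] 81
194 [308.2  22.6 427. ] 98
196 [304.5  20.9 427.1] 96
198 [299.2  18.2 428.3] 87
200 [297.1  17.5 427.3] 81
202 [297.   18.3 424.7] 137
204 [293.6  16.7 424.7] 508
206 [292.3  16.7 423.1] 546
208 [288.2  14.6 423.7] 556
210 [287.   14.6 422. ] 458
212 [286.1  14.8 420.1] 369
214 [371.7  75.4 348. ] 253
lip u 160
184 [326.7 -48.4 427.6] 356
186 [321.7 -49.8 428.3] 122
188 [318.6 -50.5 427.7] 88
190 [315.7 -51.1 427. ] 94
192 [310.6 -52.6 427.9] 95
194 [306.4 -53.7 428.2] 90
196 [303.8 -54.2 427.5] 89
198 [299.7 -55.4 427.9] 98
200 [298.3 -55.4 426.3] 75
202 [296.3 -55.8 425.2] 180
204 [293.6 -56.4 424.6] 542
206 [289.9 -57.3 424.9] 559
208 [288.4 -57.5 423.5] 549
210 [287.  -57.6 422. ] 453
212 [286.6 -57.3 419.7] 380
214 [376.2 -21.2 344.3] 275
lip u 224
184 [ 327.6 -120.   426.9] 321
186 [ 321.4 -120.6  428.3] 104
188 [ 317.2 -120.9  428.5] 98
190 [ 313.9 -121.2  428.1] 96
192 [ 309.6 -121.5  428.5] 82
194 [ 307.4 -121.6  427.4] 99
196 [ 3
[... 4553 characters left out ...]
 320.5, -308.7,  539.2]), np.int64(363))]
ptr u 430 [(73, array([ 320.1, -309. ,  548.9]), np.int64(381)), (74, array([ 318.9, -308.6,  548.3]), np.int64(425)), (75, array([ 307.2, -302.2,  550.3]), np.int64(462)), (76, array([ 305. , -301.2,  550. ]), np.int64(400)), (77, array([ 302.4, -299.9,  549.8]), np.int64(313)), (78, array([ 303.4, -300.8,  548.8]), np.int64(287)), (79, array([ 302.4, -300.5,  548.2]), np.int64(284)), (80, array([ 303.1, -301.2,  547.2]), np.int64(285)), (81, array([ 303.3, -301.5,  546.3]), np.int64(303)), (82, array([ 304. , -302.2,  545.3]), np.int64(299)), (83, array([ 302.3, -301.5,  544.9]), np.int64(246)), (84, array([ 314.4, -308.8,  540.9]), np.int64(157))]
```

```bash
cat >> h.py <<'E'
def rubber(n=2):
    """own-z of the rubber top (dark pixels with own a in .300-.320), mm"""
    o=[]
    for _ in range(n):
        st=robot.get_state(); p,D=eyes.read_camera("wrist"); K,d,M=cam("wrist",st)
        v,u=np.nonzero((D>0.1)&(D<.5)&(p.sum(2,dtype=int)<140)); X=pts(np.c_[u,v],D[v,u],K,d,M)@A*1000
        s0=(st["tcp_pos"]@A)[2]*1000
        m=(X[:,0]>301)&(X[:,0]<319)&(X[:,2]>s0+15)&(X[:,2]<s0+60)&(X[:,1]<30)&(X[:,1]>-275); o+=[np.median(X[m,2]),m.sum()]
    np.savez("pics/last.npz",p=p,d=D,tp=st["tcp_pos"],tr=st["tcp_rot"])
    return np.round(o,1)
E
python3 - <<'E'
from h import *
b=-.120; q=Q(58,-1)
print(rubber())
robot.servo_line(W(.22,b,.388),.15,q)
robot.servo_line(W(.314,b,.388),.12,q)
st=robot.get_state(); print(st["clock"],(st["tcp_pos"]@A).round(4),st["q"].round(2),st["force"].round(1),rubber())
robot.servo_line(W(.314,b,.410),.05,q)
st=robot.get_state(); print(st["clock"],(st["tcp_pos"]@A).round(4),st["force"].round(1),rubber())
E
```

```text
[nan  0. nan  0.]
4.6667 [ 0.3137 -0.1202  0.3882] [ 0.69  0.12 -0.5   2.32 -0.54  0.22 -0.74] [0.5 0.3 0. ] [  427.9 11462.    427.9 11455. ]
5.3583 [ 0.3136 -0.1198  0.4089] [-4.7 -0.8  0.7] [  441.9 11888.    441.9 11871. ]
  return _methods._mean(a, axis=axis, dtype=dtype,
  ret = ret.dtype.type(ret / rcount)
```

```bash
python3 - <<'E'
from h import *
b=-.120; q=Q(58,-1); s=.515
robot.servo_line(W(.314,b,s),.06,q); robot.sleep(.2)
for i in range(4):
    r=rubber(); m=r[::2].mean(); st=robot.get_state(); print(st["clock"],(st["tcp_pos"]@A).round(4),st["force"].round(1),r)
    e=.5534-m/1000
    if e<.0006: break
    s+=e; robot.servo_line(W(.314,b,s),.03,q); robot.sleep(.2)
E
```

```text
7.6583 [ 0.3136 -0.1197  0.5127] [-6.3 -0.8 -0.5] [  545.7 11948.    545.8 11953. ]
8.3667 [ 0.3136 -0.1198  0.521 ] [-4.9 -0.4 -0.6] [  554. 11909.   554. 11923.]
```

```bash
python3 - <<'E'
from h import *
b=-.120; q=Q(58,-1)
robot.servo_line(W(.314,b,.500),.06,q)
robot.servo_line(W(.21,b,.500),.15,q)
robot.servo_line(W(.17,-.16,.59),.15,q); robot.sleep(.3)
print(rubber()); st=robot.get_state(); print(st["clock"],st["force"].round(1))
w=np.load("pics/last.npz"); D=w["d"]; p=w["p"]; K,d,M=cam("wrist",dict(tcp_pos=w["tp"],tcp_rot=w["tr"]))
v,u=np.nonzero(D>.1); X=pts(np.c_[u,v],D[v,u],K,d,M)@A*1000
dk=p[v,u].sum(1,dtype=int)<140
m=dk&(abs(X[:,0]-310)<9)&(abs(X[:,2]-553)<15)&(abs(X[:,1]+120)<150); print("rubber",np.median(X[m,2]),m.sum())
m=(X[:,1]<-289)&(X[:,1]>-298)&(abs(X[:,0]-305)<6)&(abs(X[:,2]-547)<12); print("ptr",np.percentile(X[m],[5,50,95],axis=0).round(1),m.sum())
cv2.imwrite("pics/w2.png",cv2.resize(p[:,:,::-1],(800,600),interpolation=cv2.INTER_CUBIC))
E
```

```text
[nan  0. nan  0.]
10.9917 [-0.2 -0.   0. ]
rubber 554.1939453102226 2820
ptr [[ 302.5 -297.4  545.8]
 [ 304.1 -293.6  550.1]
 [ 310.3 -289.5  551.2]] 81
  return _methods._mean(a, axis=axis, dtype=dtype,
  ret = ret.dtype.type(ret / rcount)
```

View pics/w2.png

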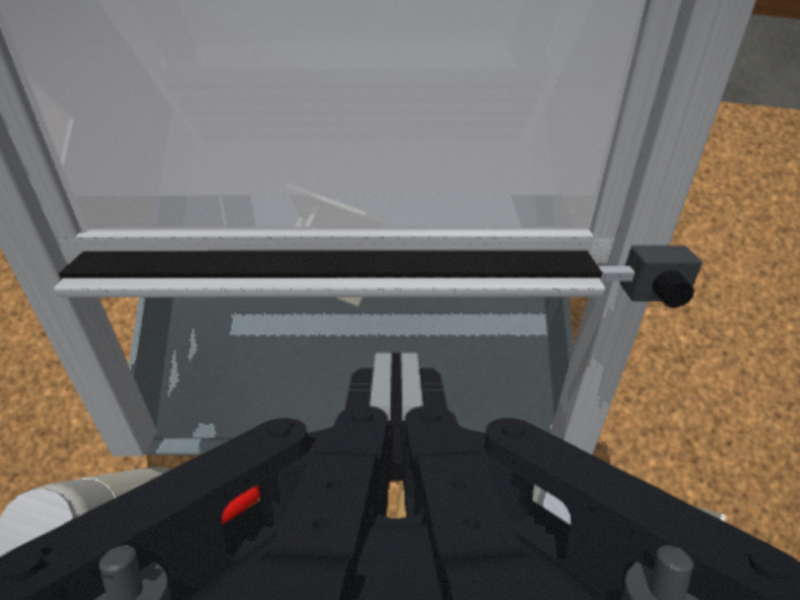

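The lip (58–603, row 287) now ends level with the pointer tip at (603,270). The measured heights along the slope are 548.1 mm for the lip and about 548 mm for the pointer, and the gripper is clear.

```bash
python3 -c "
from rig import robot
print(robot.close_job())"
```

```text
the job is handed in; nothing more can be done
None
```

The window is pushed up and left standing with its lip level with the pointer to about 1 mm by the wrist camera; the gripper is clear, the pointer still measures where it was, nothing else was seen to move, and the job was handed in at about 11 s.

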